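# Shim the rocking bench scale

## Task

The bench scale rocks because the foot at its rear right corner has lost its rubber pad. Without picking anything up, push the wooden wedge along the bench, thin end first, under that bare foot until it is snug and the scale stands firm on all four corners without being jacked up. Then press down with the fingertips on the corner above that foot to check that it no longer rocks, and take the hand away, leaving the wedge in place and the other things on the bench where they are.

Things in the scene. Friction and masses are not known exactly. Their poses are not given: they have to be found in the camera images.
- scale: loose bench scale, 4 kg, 76 high, 244 long (x), 216 wide (y): white housing on a grey cast base, steel pan. Origin at bench height amid its feet; +x to its rear (sloped console with keys at its front, -x), +y to its left, z up. At each corner a flat grey lug (44 x 46, underside 24, top 34 high) with a foot under it at x = +-90, y = +-88. Pressing the bare corner with some 4 to 7 N tips it.
- bare_foot_tip (a point): lowest point of the bare foot at the scale's rear right corner (scale x = +90, y = -88): the domed end, 12 diameter, of a steel bolt, hanging about 9 mm above the bench. It has no rubber pad. The lug above it reaches 20 mm beyond it to the scale's right (-y) and 22 mm to the rear. Nothing stands under the lug on its right side.
- bare_foot_top (a point): middle of the top of the bolt head (18 across, 7 high, top 41 above the bench) on the lug straight above the bare foot; the place to press at the end, the flat lug around it is as good
- wedge: loose wooden wedge, 60 g, 110 long, 45 wide, 2 thick at its nose rising evenly to 18 at its heel. Origin: middle of its flat underside; +x to the nose, z up. It lies to the scale's right, nose roughly towards the bare foot. Its slope meets the bare foot when that is about 47 past the nose; then the push stiffens: 5 to 12 N, some 5 to 15 mm on, is snug; 30 mm on is too far.
- wedge_nose (a point): middle of the wedge's thin end edge, 1 mm above its underside
- wedge_heel (a point): middle of the upright face of the wedge's thick end (45 wide, 18 high), 9 mm above its underside
- foot_bare: the bare foot itself, steel; its frame is parallel to the scale's and its origin is at bench height below the foot
- foot_front_left: front left foot, with soft rubber pad 32 diameter (gives about 1 mm per 15 N); origin under its middle
- foot_front_right: front right foot, with rubber pad; origin under its middle
- foot_rear_left: rear left foot, with rubber pad; origin under its middle
- offcut: bystander: wooden offcut block 75 x 32 x 22 beside the wedge; origin under its middle
- weight: bystander: brass knob weight, 32 diameter, 51 high, beside the wedge; origin under its middle
- scraper: bystander: scraper with wooden handle, 215 long, 24 high
- tape_measure: bystander: tape measure 62 x 30 x 63
- spool: bystander: filament spool lying flat, 200 diameter, 56 high
- pencil_mug: bystander: white mug with pencils, 80 diameter, 95 high, pencils to 165
- pen: bystander: printing pen lying down, 150 long, 20 high
Not all that is in view belongs to the job. Leave any blue or green look-alike of the wedge alone.

How it is judged:
By the outcome, as a careful person would: the job done as asked, in the order asked, and still so for the second after the job is handed in, with the robot touching nothing.
It also fails if it takes over 56 s, if anything falls off the work surface, if the arm or the gripper's body presses on something with over 40 N, if the wrist force passes 120 N, or if a joint passes its speed limit or range.

## Robot

A 6-joint arm with a two-finger parallel gripper is mounted at the origin on the work surface. World frame = base frame: x ahead of the robot, y to its left, z up, the work surface at z = 0. Lengths are in m, angles in rad, forces in N, time in s.
With the tool pointing down it reaches from about 0.375 to 0.975 m from the base axis. Payload 3.8 kg.
Tool frame: the origin (TCP) lies midway between the tips of the shut fingers; the grasp point (between the pads) lies 19 mm behind it; z points along the fingers, y is the line along which they close (so a half turn about z gives the same grasp; the last joint's range is limited). The gripper opens to 85 mm and grips with 20 to 120 N. Pads are 22 mm wide; open, the fingers measure 114 mm over their backs; the gripper's body (76 mm by 85 mm) begins 54 mm behind the grasp point. The pads swing forward as they close: fully open they stand 13 mm farther back than shut.
Start: joints at [1.255, 0.264, 1.604, -0, 1.274, -0.037], TCP at [0.186, 0.649, 0.231] pointing down, gripper open.
Joint ranges: [-2.63, 2.63], [-0.94, 2.18], [0.31, 2.57], [-1.31, 4.45], [0, 2.66], [-2.55, 2.55]. Speed limits (rad/s): [2.57, 2.57, 3.14, 3.14, 3.14, 3.14].

## Interface

Orientations are given as a 3x3 rotation matrix whose columns are the frame's x, y, z axes.
In Python, from cell import bot, eyes, job_done gives the robot as it stands.
- The arm moves only by the shell command python3 -m pendant 'ROWS' [FORCE]. ROWS is JSON, a list that holds one entry, the list of rows, each a list of 7 numbers: the turn, a rotation vector about the tool's x, y, z normalised to -1 to 1, where 1 is pi rad, then the shift along the tool's x, y, z normalised to -1 to 1, where 1 is 500 mm, then the gripper command: -1 is shut, 1 is fully open, values between are in proportion. A call has 1 to 10 rows; each row is the pose to reach, as a shift and turn from the pose commanded when the call began, along the tool's axes at that moment, turning the shorter way round; what a row does not reach only later rows make up. A row lasts 1/8 s, in which the tool goes at most 62.5 mm and 10.7 degrees, less where a joint would pass 70% of its speed; a pose out of reach is approached as far as the arm can. A call with a number of a shift or a turn outside -1 to 1 is refused whole. A call with a gripper value outside its range is refused whole. The fingers move at their own pace and stop on an object; FORCE is the grip in N (left out, the last holds). Time passes only in rows, so rows that repeat a pose let the fingers close. It gives the time, the measured TCP pose, the force, the opening and the grip force at its end, in the units of the state.
- bot.get_state(): the state, without advancing time (a new reading comes with each control period).
- eyes.read_camera(name): name is "scene" or "top" or "wrist"; returns the picture (480x640x3 uint8, red, green, blue); there is no depth.
- eyes.camera_info(name): a dict with "fx", "fy", "cx", "cy" (pixels), "cam_to_world" (4x4, takes a point from camera to world coordinates); the wrist camera has in their place "hand_eye" (4x4, takes a point from camera to tool coordinates, whose origin is the TCP and whose axes are the flange's). Camera axes: x right, y down, z forward; pixel columns grow to the right and rows downward; lengths in m; the calibration is good to about 2 mm. A picture is of the moment at which its call begins: read the wrist's pose just before it. camera_info takes no time and is no camera call.
- job_done(): hands the job in; it is judged then, once.
The state is a dict: "t": time; "joint_positions": joint angles; "dq": joint speeds; "joint_torque": joint torques, N m; "tool_pos": TCP position; "ee_rot": TCP orientation; "force": force on the tool from outside, world axes, zero at the start; "moment": the same for the moment, N m; "opening": opening from 0.0 (shut) to 1.0 (fully open); "gripper_force": force on a finger pad.
Only numpy, scipy, OpenCV 4.12 (cv2) and the standard library are available. Lean on these libraries where they do the work, as an engineer would, in place of code of your own. Each camera call takes 0.05 s, during which the arm holds its last target. There are 200 camera calls.

## Working session

There is one attempt and no reset: what is moved stays moved. The work goes in short steps, Python scripts to look and compute and a shell command to move; the robot and the scene stay as the last step left them, time stands still between calls to the robot, and variables do not carry over. Pictures are saved under pics/ and viewed, at most 10 in all, crops included, and the job is handed in when it is done.

```bash
mkdir -p pics; ls
python3 - <<'E'
from cell import bot,eyes
import cv2,numpy as np
for n in("scene","top"):
    im=eyes.read_camera(n);cv2.imwrite(f"pics/{n}0.png",im[:,:,::-1])
    i=eyes.camera_info(n);print(n,i)
print(eyes.camera_info("wrist"));s=bot.get_state();print(s["t"],s["tool_pos"],s["ee_rot"],s["force"])
E
```

```text
pics
scene {'fx': 441.06213308437754, 'fy': 441.06213308437754, 'cx': 320.77017334134973, 'cy': 235.5710201390507, 'cam_to_world': array([[ 0.83813757,  0.3818723 , -0.38948551,  0.96024735],
       [ 0.54535516, -0.60058907,  0.5847055 , -0.61810887],
       [-0.01063791, -0.70247158, -0.71163229,  0.75760155],
       [ 0.        ,  0.        ,  0.        ,  1.        ]])}
top {'fx': 462.54104915467303, 'fy': 462.54104915467303, 'cx': 318.968159771488, 'cy': 234.7411791486866, 'cam_to_world': array([[-3.25180292e-04, -9.80388001e-01,  1.97076791e-01,
         3.21493447e-01],
       [-9.99994787e-01,  9.51939832e-04,  3.08555761e-03,
        -4.99901949e-02],
       [-3.21264890e-03, -1.97074760e-01, -9.80383199e-01,
         1.32179014e+00],
       [ 0.00000000e+00,  0.00000000e+00,  0.00000000e+00,
         1.00000000e+00]])}
{'fx': 358.0491078806847, 'fy': 358.0491078806847, 'cx': 326.5701062073445, 'cy': 235.4094636671993, 'hand_eye': array([[ 1.55383541e-04, -9.61247991e-01, -2.75685102e-01,
         6.98747630e-02],
       [ 9.99999908e-01,  3.90557144e-05,  4.27448925e-04,
         4.51858539e-04],
       [-4.00117341e-04, -2.75685143e-01,  9.61247909e-01,
        -1.41747464e-01],
       [ 0.00000000e+00,  0.00000000e+00,  0.00000000e+00,
         1.00000000e+00]])}
0.1 [0.1855376  0.64828352 0.23004263] [[-9.61389671e-01  2.75189839e-01 -6.73209713e-04]
 [ 2.75190647e-01  9.61387550e-01 -2.02165402e-03]
 [ 9.08767919e-05 -2.12885831e-03 -9.99997730e-01]] [ 0.44673101  0.11046109 -0.77774362]
```

View pics/top0.png

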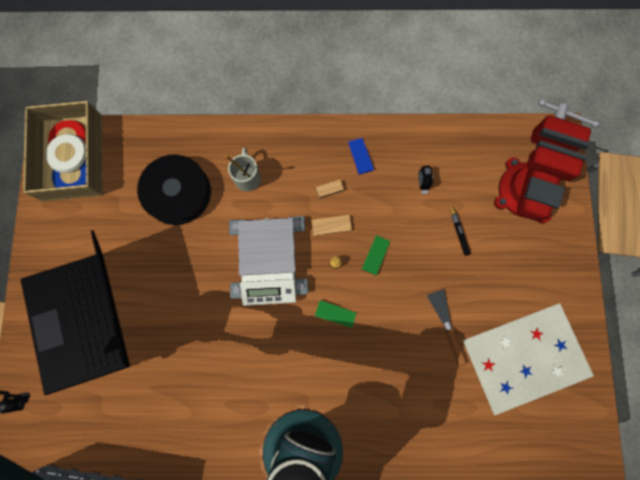

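View pics/scene0.png

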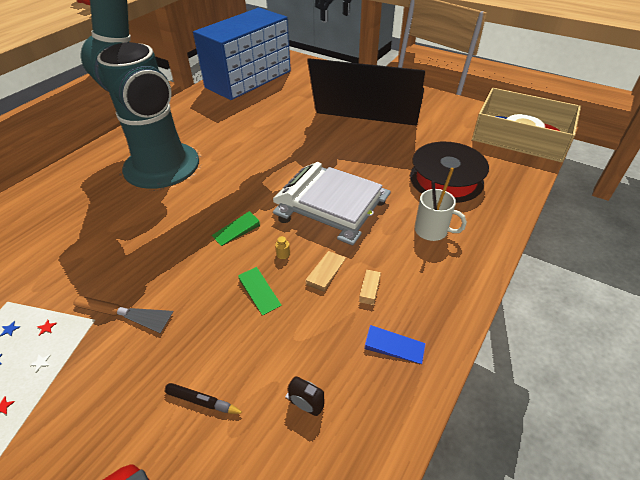

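The top view shows the scale at (267,262) with its console towards the robot, so its rear right lug is at about (298,224). There are five wedge or block candidates:
- Natural wood piece at (332,225): this fits the wedge. It is wooden, to the scale's right, and points at the lug.
- Small wood block at (330,187): the offcut.
- Greens at (376,255) and (336,313), and blue at (361,156): look-alikes.

I'll measure these and confirm in a crop.

```bash
cat > h.py <<'E'
from cell import bot,eyes
import numpy as np,cv2
def ray(n,uv,z,T=None):
    i=eyes.camera_info(n)
    if T is None:T=i["cam_to_world"]
    d=T[:3,:3]@[(uv[0]-i["cx"])/i["fx"],(uv[1]-i["cy"])/i["fy"],1]
    return (T[:3,3]+d*(z-T[2,3])/d[2]).round(4)
def wristT():
    s=bot.get_state();P=np.eye(4);P[:3,:3]=s["ee_rot"];P[:3,3]=s["tool_pos"]
    return P@eyes.camera_info("wrist")["hand_eye"]
def totool(p,R=None):  # world goal -> shift rows units
    s=bot.get_state();return (s["ee_rot"].T@(np.array(p)-s["tool_pos"])/.5).round(4)
E
python3 - <<'E'
from h import *
for nm,uv,z in[("heel",(352,222),.018),("nose",(312,227),.002),("lug",(298,224),.034),("weight",(336,262),.03),("offcut",(330,187),.02),("mug",(243,170),.1)]:
    print(nm,ray("top",uv,z))
print(totool([.54,-.12,.25]))
a=cv2.imread("pics/scene0.png")[160:320,220:420];b=cv2.imread("pics/top0.png")[160:320,220:420]
cv2.imwrite("pics/c1.png",np.vstack([cv2.resize(x,None,fx=3,fy=3,interpolation=2)[:300] if 0 else cv2.resize(x,(375,300),interpolation=2) for x in(a,b)]))
E
```

```text
heel [ 0.6211 -0.1414  0.018 ]
nose [ 0.6099 -0.0255  0.002 ]
lug [0.6117 0.0139 0.034 ]
weight [ 0.5029 -0.0938  0.03  ]
offcut [ 0.7259 -0.0783  0.02  ]
mug [0.7505 0.1645 0.1   ]
[-1.1044 -1.2822 -0.0373]
```

View pics/c1.png

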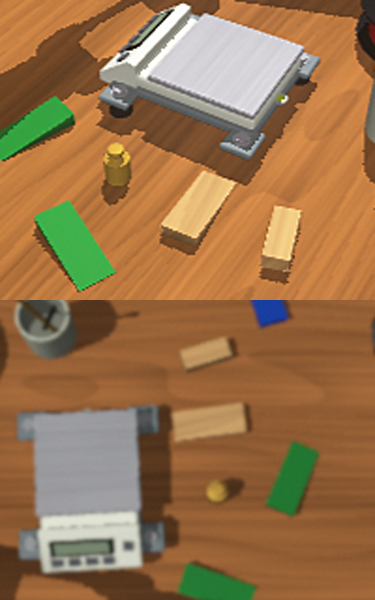

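The crop confirms it. The natural-wood piece with the slope towards the scale, crop (198,207), is the wedge, and the smaller block at (281,238) is the offcut. Now I'll move above it.

```bash
python3 -m pendant '[[[0,0,0.41,-0.72,-0.69,-0.02,-0.72],[0,0,0.41,-0.72,-0.69,-0.02,-0.72],[0,0,0.41,-0.72,-0.69,-0.02,-0.72],[0,0,0.41,-0.72,-0.69,-0.02,-0.72],[0,0,0.41,-0.72,-0.69,-0.02,-0.72],[0,0,0.41,-0.72,-0.69,-0.02,-0.72],[0,0,0.41,-0.72,-0.69,-0.02,-0.72],[0,0,0.41,-0.72,-0.69,-0.02,-0.72],[0,0,0.41,-0.72,-0.69,-0.02,-0.72],[0,0,0.41,-0.72,-0.69,-0.02,-0.72]]]'
python3 - <<'E'
from h import *
print(totool([.62,-.10,.25]),bot.get_state()["ee_rot"])
E
```

```text
t: 1.35
tool_pos: [0.4366, 0.2181, 0.2409]
ee_rot: [[-0.003, 1.0, -0.001], [1.0, 0.003, 0.0], [0.0, -0.001, -1.0]]
force: [-0.8, 1.0, 0.3]
opening: 0.141
gripper_force: 0.0
[-0.6372  0.3651 -0.0188] [[-2.61983574e-03  9.99996031e-01 -1.03655616e-03]
 [ 9.99996521e-01  2.62015404e-03  3.05836301e-04]
 [ 3.08551024e-04 -1.03575131e-03 -9.99999416e-01]]
```

```bash
python3 -m pendant '[[[0,0,0,-0.637,0.365,-0.02,-0.72],[0,0,0,-0.637,0.365,-0.02,-0.72],[0,0,0,-0.637,0.365,-0.02,-0.72],[0,0,0,-0.637,0.365,-0.02,-0.72],[0,0,0,-0.637,0.365,-0.02,-0.72],[0,0,0,-0.637,0.365,-0.02,-0.72],[0,0,0,-0.637,0.365,-0.02,-0.72],[0,0,0,-0.637,0.365,-0.02,-0.72]]]'
python3 - <<'E'
from h import *
T=wristT();np.save("T1.npy",T);im=eyes.read_camera("wrist");cv2.imwrite("pics/w1.png",im[:,:,::-1])
E
```

```text
t: 2.35
tool_pos: [0.6204, -0.0975, 0.2505]
ee_rot: [[-0.006, 1.0, -0.002], [1.0, 0.006, 0.001], [0.001, -0.002, -1.0]]
force: [1.2, 0.5, 0.5]
opening: 0.139
gripper_force: 0.0
```

View pics/w1.png

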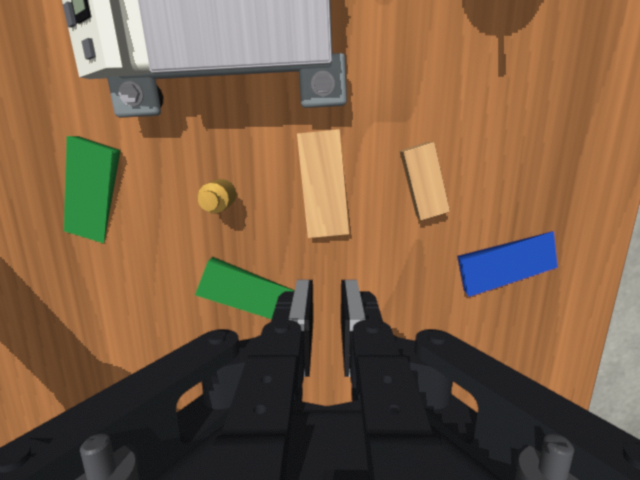

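The wrist view shows the bolt head over the bare foot at (322,83) and the front right one at (131,93). The wedge nose edge runs (299,132)–(339,129) and its heel edge (309,238)–(349,236). The weight is at (213,197), the offcut at (427,182), and a green wedge is near the heel at (247,288).

Run:
```python
from h import *
T=np.load("T1.npy");im=cv2.imread("pics/w1.png")
hsv=cv2.cvtColor(im,cv2.COLOR_BGR2HSV);print(hsv[180,323],hsv[180,380])
b=hsv[180,323].astype(int)
m=((hsv[:,:,2]>185)&(hsv[:,:,1]<150)).astype(np.uint8)*255;m[:110]=0;m[260:]=0;m[:,:280]=0;m[:,370:]=0
c=max(cv2.findContours(m,0,2)[0],key=cv2.contourArea);q=cv2.approxPolyDP(c,6,True)[:,0];print(cv2.contourArea(c),q.tolist(),cv2.minAreaRect(c))
r=lambda uv,z:ray("wrist",uv,z,T)
for p in q: print(p,r(p,.002 if p[1]<180 else .018))
print("bolt",r((322,83),.041),"front",r((131,93),.041))
for n,p,z in(("green",(291,318),0.01),("green2",(300,290),.01),("weight",(213,197),.05),("offcut",(403,150),.022),("lugcorners",(302,106),.034),("",(346,103),.034)):print(n,r(p,z))
s=bot.get_state();print(s["tool_pos"],s["force"])
```

```text
[ 16 115 222] [ 13 150 182]
4339.0 [[338, 129], [296, 134], [307, 237], [348, 233]] ((323.1371154785156, 182.8626708984375), (105.51564025878906, 43.697608947753906), 83.84483337402344)
[338 129] [ 0.6318 -0.0229  0.002 ]
[296 134] [ 0.5878 -0.0282  0.002 ]
[307 237] [ 0.5992 -0.136   0.018 ]
[348 233] [ 0.6438 -0.1312  0.018 ]
bolt [0.6155 0.0167 0.041 ] front [0.4404 0.0072 0.041 ]
green [ 0.5789 -0.2386  0.01  ]
green2 [ 0.5901 -0.2024  0.01  ]
weight [ 0.5107 -0.0871  0.05  ]
offcut [ 0.697 -0.043  0.022]
lugcorners [ 0.5966 -0.0027  0.034 ]
 [6.381e-01 2.000e-04 3.400e-02]
[ 0.62024128 -0.09722623  0.25073692] [0.26717008 0.58109096 0.08289969]
```

```bash
python3 -m pendant '[[[0,0,-0.011,-0.136,0.004,0,-0.72],[0,0,-0.011,-0.136,0.004,0,-0.72],[0,0,-0.011,-0.136,0.004,0.2,-0.72],[0,0,-0.011,-0.136,0.004,0.4,-0.72],[0,0,-0.011,-0.136,0.004,0.4,-0.72],[0,0,-0.011,-0.136,0.004,0.4,-0.72],[0,0,-0.011,-0.136,0.004,0.4,-0.72]]]'
python3 - <<'E'
from h import *
print(totool([.6226,-.165,.007]),totool([.6226-.04*.015,-.150,.007]),bot.get_state()["ee_rot"].round(4)[:,0])
E
```

```text
t: 3.28
tool_pos: [0.623, -0.1663, 0.0517]
ee_rot: [[-0.04, 0.999, -0.001], [0.999, 0.04, 0.0], [0.0, -0.001, -1.0]]
force: [-0.2, -1.1, 0.8]
opening: 0.141
gripper_force: 0.0
[ 0.0026 -0.0006  0.0894] [ 0.0326 -0.0006  0.0894] [-3.980e-02  9.992e-01  4.000e-04]
```

```bash
python3 -m pendant '[[[0,0,0,0.002,0,0.06,-0.72],[0,0,0,0.002,0,0.089,-0.72],[0,0,0,0.002,0,0.089,-0.72],[0,0,0,0.02,0,0.089,-0.72],[0,0,0,0.035,0,0.089,-0.72],[0,0,0,0.05,0,0.089,-0.72],[0,0,0,0.07,0,0.089,-0.72],[0,0,0,0.09,0,0.089,-0.72],[0,0,0,0.1,0,0.089,-0.72],[0,0,0,0.1,0,0.089,-0.72]]]'
python3 - <<'E'
from h import *
T=wristT();np.save("T2.npy",T);im=eyes.read_camera("wrist");cv2.imwrite("pics/w2.png",im[:,:,::-1])
im=eyes.read_camera("scene");cv2.imwrite("pics/s2.png",cv2.resize(im[160:320,220:420,::-1],(800,600)[:2] and (750,600),interpolation=2))
E
```

```text
t: 4.53
tool_pos: [0.6208, -0.1169, 0.0066]
ee_rot: [[-0.039, 0.999, -0.0], [0.999, 0.039, 0.0], [0.0, -0.0, -1.0]]
force: [0.6, 0.6, -0.9]
opening: 0.138
gripper_force: 0.0
```

View pics/w2.png

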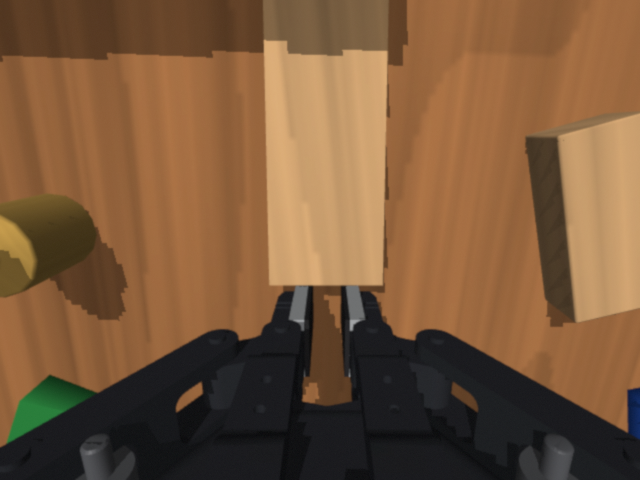

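The wedge is flush with both fingers. Its heel edge spans (270–383, 285), it is centred on the hand, and its line meets the foot. I'll keep pushing.

```bash
python3 -m pendant '[[[0,0,0,0.02,0,0,-0.72],[0,0,0,0.04,0,0,-0.72],[0,0,0,0.06,0,0,-0.72],[0,0,0,0.08,0,0,-0.72],[0,0,0,0.09,0,0,-0.72],[0,0,0,0.1,0,0,-0.72],[0,0,0,0.1,0,0,-0.72]]]'
python3 - <<'E'
from h import *
print(bot.get_state()["force"])
T=np.load("T2.npy");print(ray("wrist",(270,285),.018,T),ray("wrist",(383,285),.018,T),ray("wrist",(264,0),.002,T))
E
```

```text
t: 5.5
tool_pos: [0.6191, -0.0673, 0.0068]
ee_rot: [[-0.039, 0.999, -0.0], [0.999, 0.039, 0.0], [0.0, -0.0, -1.0]]
force: [-0.2, 1.0, -0.0]
opening: 0.139
gripper_force: 0.0
[-0.17721164  0.97302123 -0.04712734]
[ 0.5982 -0.1051  0.018 ] [ 0.6427 -0.1034  0.018 ] [ 0.5941 -0.0018  0.002 ]
```

```bash
python3 -m pendant '[[[0,0,0,0.003,0,0,-0.72],[0,0,0,0.006,0,0,-0.72],[0,0,0,0.009,0,0,-0.72],[0,0,0,0.012,0,0,-0.72],[0,0,0,0.012,0,0,-0.72]]]'
```

```text
t: 6.12
tool_pos: [0.6189, -0.0616, 0.0068]
ee_rot: [[-0.039, 0.999, 0.0], [0.999, 0.039, 0.0], [0.0, 0.0, -1.0]]
force: [0.7, 0.1, 0.6]
opening: 0.138
gripper_force: 0.1
```

```bash
python3 -m pendant '[[[0,0,0,0.003,0,0,-0.72],[0,0,0,0.006,0,0,-0.72],[0,0,0,0.009,0,0,-0.72],[0,0,0,0.009,0,0,-0.72]]]'
```

```text
t: 6.62
tool_pos: [0.6187, -0.057, 0.0068]
ee_rot: [[-0.039, 0.999, -0.0], [0.999, 0.039, 0.0], [0.0, -0.0, -1.0]]
force: [0.4, -0.5, 0.9]
opening: 0.142
gripper_force: 0.2
```

```bash
python3 -m pendant '[[[0,0,0,0.003,0,0,-0.72],[0,0,0,0.005,0,0,-0.72],[0,0,0,0.005,0,0,-0.72]]]'
```

```text
t: 7.0
tool_pos: [0.6187, -0.0548, 0.0068]
ee_rot: [[-0.039, 0.999, 0.0], [0.999, 0.039, -0.0], [-0.0, 0.0, -1.0]]
force: [0.1, -2.2, 0.1]
opening: 0.137
gripper_force: 1.1
```

```bash
python3 -m pendant '[[[0,0,0,0.003,0,0,-0.72],[0,0,0,0.005,0,0,-0.72],[0,0,0,0.005,0,0,-0.72]]]'
```

```text
t: 7.38
tool_pos: [0.6186, -0.0524, 0.0068]
ee_rot: [[-0.039, 0.999, 0.0], [0.999, 0.039, -0.0], [-0.0, 0.0, -1.0]]
force: [0.4, -3.7, 0.7]
opening: 0.141
gripper_force: 2.1
```

```bash
python3 -m pendant '[[[0,0,0,0.003,0,0,-0.72],[0,0,0,0.005,0,0,-0.72],[0,0,0,0.005,0,0,-0.72]]]'; python3 -m pendant '[[[0,0,0,0.002,0,0,-0.72],[0,0,0,0.004,0,0,-0.72],[0,0,0,0.004,0,0,-0.72]]]'
```

```text
t: 7.75
tool_pos: [0.6185, -0.0502, 0.0069]
ee_rot: [[-0.039, 0.999, 0.0], [0.999, 0.039, -0.001], [-0.001, 0.0, -1.0]]
force: [0.5, -5.4, -0.3]
opening: 0.137
gripper_force: 2.9
t: 8.12
tool_pos: [0.6185, -0.0487, 0.0068]
ee_rot: [[-0.039, 0.999, 0.0], [0.999, 0.039, -0.002], [-0.002, 0.0, -1.0]]
force: [0.6, -7.0, -0.3]
opening: 0.137
gripper_force: 3.7
```

```bash
python3 -m pendant '[[[0,0,0,0.002,0,0,-0.72],[0,0,0,0.003,0,0,-0.72],[0,0,0,0.003,0,0,-0.72],[0,0,0,0.003,0,0,-0.72]]]'
python3 - <<'E'
from h import *
im=eyes.read_camera("scene");cv2.imwrite("pics/s3.png",cv2.resize(im[160:320,220:420,::-1],(750,600),interpolation=2))
E
```

```text
t: 8.62
tool_pos: [0.6185, -0.0477, 0.0069]
ee_rot: [[-0.039, 0.999, 0.0], [0.999, 0.039, -0.002], [-0.002, 0.0, -1.0]]
force: [-0.1, -9.7, 0.0]
opening: 0.138
gripper_force: 4.4
```

View pics/s3.png

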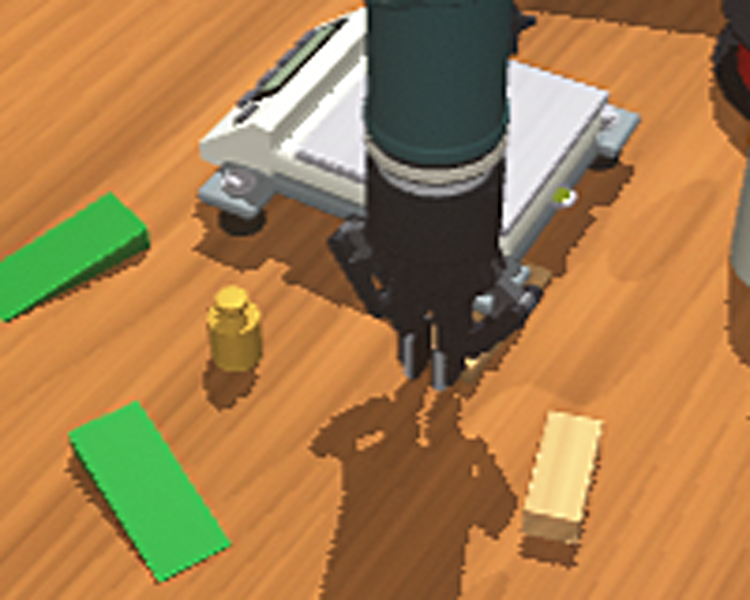

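The push force is about 8–9 N, 9 mm past first contact, so it is snug. The weight and offcut have not moved. I'll back off, rise, and look.

```bash
python3 -m pendant '[[[0,0,0,-0.02,0,0,-0.72],[0,0,0,-0.07,0,0,-0.72],[0,0,0,-0.08,0,0,-0.72],[0,0,0,-0.08,0,-0.1,-1],[0,0,0,-0.08,0,-0.2,-1],[0,0,0,-0.08,0,-0.32,-1],[0,0,0,-0.08,0,-0.4,-1],[0,0,0,-0.08,0,-0.4,-1],[0,0,0,-0.08,0,-0.4,-1]]]'
python3 - <<'E'
from h import *
s=bot.get_state();T=wristT();np.save("T3.npy",T);im=eyes.read_camera("wrist");cv2.imwrite("pics/w3.png",im[:,:,::-1])
print(s["force"])
E
```

```text
t: 9.8
tool_pos: [0.6192, -0.0854, 0.2061]
ee_rot: [[-0.039, 0.999, -0.001], [0.999, 0.039, 0.001], [0.001, -0.001, -1.0]]
force: [0.2, -0.0, -0.6]
opening: 0.003
gripper_force: 0.0
[ 0.23161756 -0.04289162 -0.55299099]
```

View pics/w3.png

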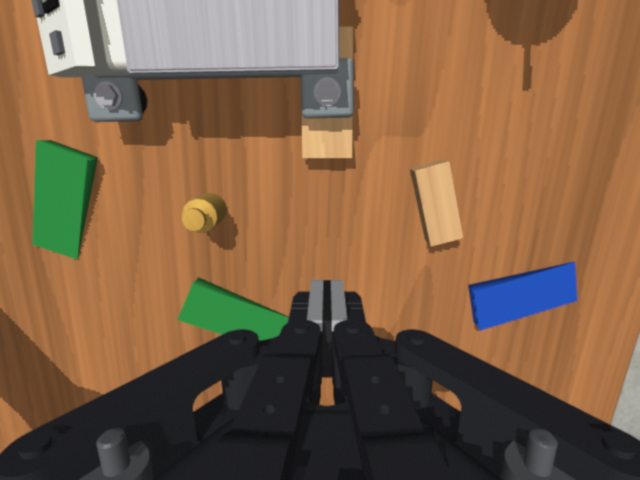

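The wedge sits under the lug, centred on the bolt: heel at (303–353, 158), bolt head at (327,92), nose showing at (346,40). I'll work out the press point, slightly outward of the bolt centre to clear the housing edge at row 72.

Run:
```python
from h import *
T=np.load("T3.npy");b=ray("wrist",(327,92),.041,T);print(b,ray("wrist",(327,75),.06,T),ray("wrist",(327,158),.018,T),ray("wrist",(327,117),.034,T))
print(totool([b[0],b[1]-.004,.05]))
```

```text
[0.6157 0.0165 0.041 ] [0.6153 0.0263 0.06  ] [ 0.6178 -0.0367  0.018 ] [ 0.6165 -0.0022  0.034 ]
[0.1955 0.0027 0.3102]
```

```bash
python3 -m pendant '[[[0,0,0,0.1,0.003,0,-1],[0,0,0,0.19,0.003,0,-1],[0,0,0,0.19,0.003,0.1,-1],[0,0,0,0.19,0.003,0.2,-1],[0,0,0,0.19,0.003,0.28,-1],[0,0,0,0.19,0.003,0.31,-1],[0,0,0,0.19,0.003,0.31,-1]]]'; python3 -m pendant '[[[0,0,0,0,0,0.006,-1],[0,0,0,0,0,0.012,-1],[0,0,0,0,0,0.014,-1],[0,0,0,0,0,0.014,-1]]]'
```

```text
t: 10.72
tool_pos: [0.616, 0.0089, 0.0497]
ee_rot: [[-0.038, 0.999, -0.004], [0.999, 0.038, 0.0], [0.0, -0.004, -1.0]]
force: [0.2, -0.4, -0.0]
opening: 0.002
gripper_force: 0.0
t: 11.22
tool_pos: [0.6179, 0.0088, 0.0453]
ee_rot: [[-0.038, 0.999, 0.001], [0.999, 0.038, -0.0], [-0.0, 0.001, -1.0]]
force: [-0.6, -0.5, 0.0]
opening: 0.0
gripper_force: 0.0
```

```bash
python3 -m pendant '[[[0,0,0,0,0,0.003,-1],[0,0,0,0,0,0.006,-1],[0,0,0,0,0,0.006,-1]]]'; python3 -m pendant '[[[0,0,0,0,0,0.002,-1],[0,0,0,0,0,0.004,-1],[0,0,0,0,0,0.004,-1]]]'
```

```text
t: 11.6
tool_pos: [0.6174, 0.0088, 0.0415]
ee_rot: [[-0.038, 0.999, -0.001], [0.999, 0.038, 0.0], [0.0, -0.001, -1.0]]
force: [-0.2, -0.2, -0.5]
opening: -0.004
gripper_force: 0.0
t: 11.98
tool_pos: [0.6177, 0.0088, 0.0399]
ee_rot: [[-0.038, 0.999, 0.0], [0.999, 0.038, 0.0], [-0.0, 0.0, -1.0]]
force: [0.1, 0.0, 0.5]
opening: -0.002
gripper_force: 0.4
```

```bash
python3 -m pendant '[[[0,0,0,0,0,0.002,-1],[0,0,0,0,0,0.004,-1],[0,0,0,0,0,0.004,-1]]]'
```

```text
t: 12.35
tool_pos: [0.6178, 0.0088, 0.0395]
ee_rot: [[-0.039, 0.999, 0.0], [0.999, 0.039, -0.0], [-0.0, 0.0, -1.0]]
force: [-4.6, 0.1, 10.4]
opening: 0.0
gripper_force: 5.2
```

```bash
python3 -m pendant '[[[0,0,0,0,0,0.001,-1],[0,0,0,0,0,0.002,-1],[0,0,0,0,0,0.002,-1]]]'
```

```text
t: 12.72
tool_pos: [0.6179, 0.0088, 0.0394]
ee_rot: [[-0.039, 0.999, 0.0], [0.999, 0.039, -0.0], [-0.0, 0.0, -1.0]]
force: [-6.0, -0.4, 15.3]
opening: 0.005
gripper_force: 7.6
```

It holds firm, moving only about 0.1 mm between 10 and 15 N. I'll hold briefly, lift straight up, and retreat.

```bash
python3 -m pendant '[[[0,0,0,0,0,0,-1],[0,0,0,0,0,0,-1],[0,0,0,0,0,-0.01,-1],[0,0,0,0,0,-0.05,-1],[0,0,0,0,0,-0.15,-1],[0,0,0,0,0,-0.27,-1],[0,0,0,-0.1,0,-0.33,-1],[0,0,0,-0.19,0,-0.33,-1],[0,0,0,-0.19,0,-0.33,-1],[0,0,0,-0.19,0,-0.33,-1]]]'
python3 - <<'E'
from h import *
im=eyes.read_camera("wrist");cv2.imwrite("pics/w4.png",im[:,:,::-1])
E
```

```text
t: 13.98
tool_pos: [0.6211, -0.0858, 0.202]
ee_rot: [[-0.038, 0.999, -0.0], [0.999, 0.038, 0.001], [0.001, -0.0, -1.0]]
force: [-0.0, 0.7, 0.4]
opening: 0.0
gripper_force: 0.0
```

View pics/w4.png

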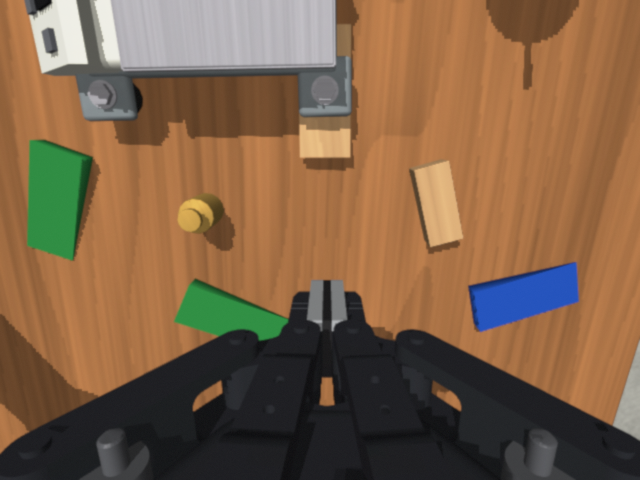

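The wedge is still under the lug with its heel at (300–350, 158), the scale and the other things are unmoved, and the hand is clear.

```bash
python3 -c "from cell import job_done;print(job_done())"
```

```text
the job is handed in; nothing more can be done
None
```

The wedge is snug under the bare foot (about 9 N push, some 9 mm past first contact), the corner held firm under a 15 N fingertip press, and I took the hand away with nothing else seen to move and handed the job in at about 14 s.

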